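Fetch the power meter from behind the desk sets

ROBOT

A 6-joint arm with a two-finger parallel gripper is mounted at the origin on the work surface. World frame = base frame: x ahead of the robot, y to its left, z up, the work surface at z = 0. Lengths are in m, angles in rad, forces in N, time in s.
With the tool pointing down it reaches from about 0.225 to 0.875 m from the base axis. Payload 3.4 kg.
Tool frame: the origin (TCP) lies at the very end of the fingers, on their centre line; the grasp point (between the pads) lies 19 mm behind it; z points along the fingers, y is the line along which they close (so a half turn about z gives the same grasp; the last joint's range is limited). The gripper opens to 85 mm and grips with 20 to 120 N. Pads are 22 mm wide; open, the fingers measure 114 mm over their backs; the gripper's body (76 mm by 85 mm) begins 54 mm behind the grasp point. The pads swing forward as they close: fully open they stand 13 mm farther back than shut.
Start: joints at [-1.378, 0.276, 1.505, -0, 1.361, -0.121], TCP at [0.177, -0.547, 0.231] pointing down, gripper open.
Joint ranges: [-2.89, 2.89], [-0.75, 2.08], [0.22, 2.7], [-1.18, 4.32], [0.11, 2.71], [-2.7, 2.7]. Speed limits (rad/s): [2.57, 2.57, 3.14, 3.14, 3.14, 3.14].

INTERFACE

Orientations are given as a unit quaternion [w, x, y, z].
In Python, from rig import readout, vision, manip gives the robot as it stands.
- The arm moves only by the shell command python3 -m handwheel 'ROWS' [FORCE]. ROWS is JSON, a list of rows, each a list of 3 entries, a list of its own where there are three numbers: the shift along the tool's x, y, z in mm, then the turn, a rotation vector about the tool's x, y, z in units of 6 degrees (1.0 is 6 degrees), then the closure, from -1 (fully open) to 1 (shut), so that 0 is half open. A call has 1 to 20 rows; each row shifts and turns the commanded pose from where the row before left it, along the tool's axes as they then stand; what a row does not reach is not made up. A row lasts 1/8 s, in which the tool goes at most 62.5 mm and 10.7 degrees, less where a joint would pass 70% of its speed; a pose out of reach is approached as far as the arm can. A call is refused whole if a number of a shift passes 62.5 or a number of a turn 1, either way. A call with a gripper value outside its range is refused whole. The fingers move at their own pace and stop on an object; FORCE is the grip in N (left out, the last holds). Time passes only in rows, so rows that do not move let the fingers close. It gives the time, the measured TCP pose, the force, the opening and the grip force at its end, in the units of the state.
- readout.get_state(): the state, without advancing time (a new reading comes with each control period).
- vision.get_image(name): name is "scene" or "top" or "wrist"; returns the picture (420x560x3 uint8, blue, green, red); there is no depth.
- vision.camera_params(name): a dict with "intrinsics" (3x3 intrinsics, pixels), "rvec" (rotation vector, rad) and "tvec" (3), from world to camera coordinates, as OpenCV has them; the wrist camera has in their place "hand_eye" (4x4, takes a point from camera to tool coordinates, whose origin is the TCP and whose axes are the flange's). Camera axes: x right, y down, z forward; pixel columns grow to the right and rows downward; lengths in m; the calibration is good to about 2 mm. A picture is of the moment at which its call begins: read the wrist's pose just before it. camera_params takes no time and is no camera call.
- manip.sign_off(): hands the job in; it is judged then, once.
The state is a dict: "clock": time; "qpos": joint angles; "qd": joint speeds; "effort": joint torques, N m; "position": TCP position; "ee_rot": TCP orientation; "contact_force": force on the tool from outside, world axes, zero at the start; "moment": the same for the moment, N m; "width": finger opening in m; "gripper_force": force on a finger pad.
Only numpy, scipy, OpenCV 4.12 (cv2) and the standard library are available. Lean on these libraries where they do the work, as an engineer would, in place of code of your own. Each camera call takes 0.05 s, during which the arm holds its last target. There are 200 camera calls.

TASK

The small power meter on the grey station mat is hemmed in by the handheld radio, the desk microphone and the speaker: first stand all three upright on the cork mat, then set the meter in the middle of the black rubber pad on top of the mobile transceiver, squarely lengthwise on the pad. Then put the radio, the microphone and the speaker back, each upright on the very spot where it stood at the start and square to the grey mat again. Set everything down without dropping it, and do not knock anything over, the water bottle included.

Things in the scene. Friction and masses are not known exactly. Their poses are not given: they have to be found in the camera images.
- radio: handheld radio standing upright: black box 34 (x) x 58 (y) x 102 mm high, with a stub antenna (12 mm diameter, rising 20 mm above the box, at y = +18 mm) and a knob (14 mm diameter, 9 mm high, at y = -14 mm) on top. Origin: centre of its underside, z up. 0.24 kg, may vary by 30%.
- mic: desk microphone: round dark steel foot 60 mm across and 22 mm high, thin stem 14 mm across, upright round black head 34 mm across from 75 to 120 mm above the underside (grip it there). Origin: centre of its underside, z up. 0.35 kg, may vary by 30%.
- speaker: small grey speaker box 60 (x) x 60 (y) x 100 mm high with round grilles on its -x side and slots on top. Origin: centre of its underside, z up. 0.40 kg, may vary by 30%.
- meter: power meter: low dark metal box 85 (x, lengthwise) x 52 (y) x 46 mm high, white dial and knob on top (the knob rises 7 mm); two 14 mm brass sockets stick out 10 mm at its +x end, 25 mm up. Origin: centre of the box's underside, sockets not counted, z up. About 0.3 kg. At the start it stands on the grey mat with one of the three sets about 7 mm from each long side (beside it in y) and one 7 to 21 mm from its -x end; its +x end is free. Which set stands where changes.
- station: grey station mat, fixed: 200 (x) x 220 (y) x 3 mm thick, flat. Origin: centre of its underside, z up. The meter and the three sets stand on it at the start, their own x axes along its x axis within 0.1 rad.
- sidemat: cork mat, fixed: 330 (x) x 130 (y) x 3 mm thick, flat and empty at the start. Origin: centre of its underside, z up. It lies to the left or to the right.
- rig: mobile transceiver, fixed: dark flat metal case 170 (x) x 160 (y) x 50 mm high, front panel at -x. In the middle of its top lies a black rubber pad 98 (x) x 64 (y) mm, whose surface is 50 mm above the underside. Origin: centre of the underside, z up. It lies on the other side from the cork mat.
- bottle: water bottle with a red cap, standing, 60 mm across and 160 mm high. Origin: centre of its underside, z up. Not to be knocked over.

How it is judged:
By the outcome, as a careful person would: the job done as asked, in the order asked, and still so for the second after the job is handed in, with the robot touching nothing.
It also fails if it takes over 147 s, if anything falls off the work surface, if the arm or the gripper's body presses on something with over 40 N, if the wrist force passes 120 N, or if a joint passes its speed limit or range.

## Working session

There is one attempt and no reset: what is moved stays moved. The work goes in short steps, Python scripts to look and compute and a shell command to move; the robot and the scene stay as the last step left them, time stands still between calls to the robot, and variables do not carry over. Pictures are saved under pics/ and viewed, at most 14 in all, crops included, and the job is handed in when it is done.

```bash
mkdir -p pics; ls
python3 - <<'E'
from rig import readout, vision
import cv2,numpy as np
for n in("top","scene"):
    cv2.imwrite(f"pics/{n}0.png",vision.get_image(n))
    p=vision.camera_params(n);R=cv2.Rodrigues(np.array(p["rvec"]))[0];print(n,np.round(p["intrinsics"],1).tolist(),np.round(-R.T@np.array(p["tvec"]).ravel(),3),R.round(2).tolist())
print(vision.camera_params("wrist"));print(readout.get_state())
E
```

```text
pics
top [[447.5, 0.0, 273.3], [0.0, 447.5, 210.7], [0.0, 0.0, 1.0]] [0.402 0.005 1.018] [[-0.04, -1.0, -0.0], [-0.97, 0.04, -0.23], [0.23, -0.01, -0.97]]
scene [[391.1, 0.0, 279.1], [0.0, 391.1, 207.9], [0.0, 0.0, 1.0]] [ 1.034 -0.303  0.723] [[0.6, 0.8, -0.0], [0.64, -0.48, -0.6], [-0.48, 0.36, -0.8]]
{'intrinsics': array([[365.60524647,   0.        , 278.66208864],
       [  0.        , 365.60524647, 205.01182335],
       [  0.        ,   0.        ,   1.        ]]), 'hand_eye': array([[ 1.51529509e-04, -9.52888602e-01, -3.03320441e-01,
         7.75046019e-02],
       [ 9.99999840e-01,  3.09468747e-04, -4.72634673e-04,
        -5.46531619e-04],
       [ 5.44236389e-04, -3.03320321e-01,  9.52888497e-01,
        -1.42771642e-01],
       [ 0.00000000e+00,  0.00000000e+00,  0.00000000e+00,
         1.00000000e+00]])}
{'clock': 0.1, 'qpos': array([-1.37801519e+00,  2.76540114e-01,  1.50601358e+00,  2.29924377e-05,
        1.36072818e+00, -1.20983574e-01]), 'qd': array([ 0.00129324, -0.00139277, -0.00542633, -0.00074398,  0.00140481,
       -0.00107217]), 'effort': array([ 1.49904925e-03, -4.17700267e+01, -2.46405512e+01, -1.14572022e-04,
        5.87714254e-03,  9.00231271e-06]), 'position': array([ 0.17738763, -0.54644696,  0.23051865]), 'ee_rot': array([-8.44468129e-04,  9.87719206e-01,  1.56237182e-01, -1.90796950e-05]), 'contact_force': array([-0.4270654 ,  0.26821787, -0.44481875]), 'moment': array([ 0.0167332 , -0.00445598,  0.03776234]), 'gripper_force': 0.0, 'width': 0.08501698596404976}
```

View pics/top0.png

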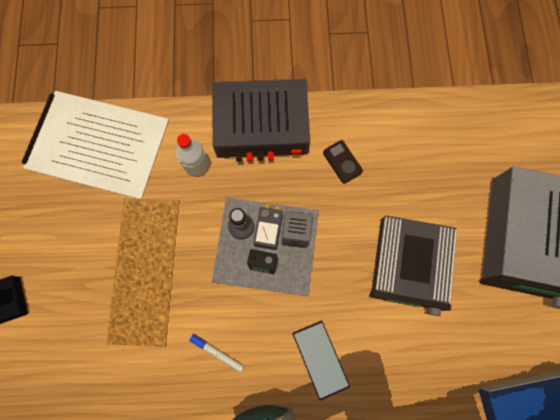

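View pics/scene0.png

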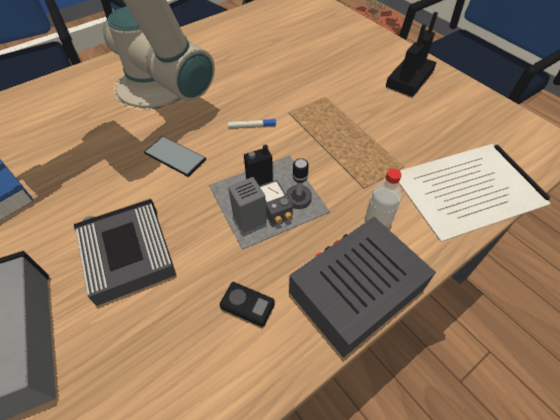

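The top view has +x up and +y left. The mic is on the meter's +y side, the speaker on its -y side, and the radio at its -x end. The cork mat is on the left around px (145,272), the rig on the right around (415,260), and the bottle near (195,160). Next I'll write helpers and enlarge the view.

```bash
cat > h.py <<'E'
import numpy as np,cv2
from scipy.spatial.transform import Rotation as Ro
from rig import readout,vision
def tool(st):
    q=st["ee_rot"];return Ro.from_quat([q[1],q[2],q[3],q[0]]).as_matrix(),np.array(st["position"])
def cam(name,st=None):
    p=vision.camera_params(name);K=np.array(p["intrinsics"])
    if name=="wrist":
        R,t=tool(st);H=np.array(p["hand_eye"]);return K,R@H[:3,:3],R@H[:3,3]+t
    R=cv2.Rodrigues(np.array(p["rvec"]))[0];return K,R.T,-R.T@np.array(p["tvec"]).ravel()
def ray(c,uv,z):
    K,R,o=c;uv=np.atleast_2d(np.array(uv,float))
    d=(R@np.linalg.inv(K)@np.c_[uv,np.ones(len(uv))].T).T
    return (o+d*((z-o[2])/d[:,2])[:,None])[:,:2]
def proj(c,P):
    K,R,o=c;q=(K@R.T@(np.atleast_2d(P)-o).T).T;return q[:,:2]/q[:,2:]
def rect(p):
    (c,s,a)=cv2.minAreaRect(np.float32(p)*1000);return np.round(c,1),np.round(s,1),round((a+45)%90-45,1)
def go(x,y,z,yaw=None):
    """delta in tool axes (mm) and turn about tool z (units of 6deg) to reach x,y,z, tool-x heading yaw (deg)"""
    R,t=tool(readout.get_state());d=R.T@(np.array([x,y,z])-t)*1000
    h=np.degrees(np.arctan2(R[1,0],R[0,0]));tr=0 if yaw is None else -(yaw-h)/6
    print("shift",d.round(1),"turn z",round(tr,2),"heading",round(h,2),"tilt z",R[:,2].round(4))
E
python3 - <<'E'
from h import *
im=vision.get_image("top");c=cam("top")
hsv=cv2.cvtColor(im,cv2.COLOR_BGR2HSV)
# grey mat: low saturation inside window
def comp(mask,box):
    m=np.zeros_like(mask);x0,y0,x1,y1=box;m[y0:y1,x0:x1]=mask[y0:y1,x0:x1]
    cs=max(cv2.findContours(m,0,1)[0],key=cv2.contourArea);return cs[:,0]
low=((hsv[...,1]<70)*255).astype(np.uint8)
print("mat",rect(ray(c,comp(low,(205,190,325,300)),.003)))
dark=((hsv[...,2]<38)*255).astype(np.uint8)
print("pad",rect(ray(c,comp(dark,(395,230,440,290)),.05)))
for p in [(145,230),(120,230),(100,230),(145,320),(415,260),(393,260)]: print(p,hsv[p[1],p[0]])
a=cv2.resize(im[190:310,100:325],None,fx=3.5,fy=3.5,interpolation=2)
cv2.imwrite("pics/c1.png",a)
E
```

```text
mat (array([564.9,  18.2]), array([217.3, 196.7]), -10.4)Traceback (most recent call last):
  File "<stdin>", line 11, in <module>
  File "<stdin>", line 7, in comp
ValueError: max() iterable argument is empty
```

Run:
```python
from h import *
im=vision.get_image("top");c=cam("top")
go(.60,.02,.30,-8)
for p in [(145,230),(120,230),(100,230),(145,320),(415,260),(393,260)]: print(p,cv2.cvtColor(im,cv2.COLOR_BGR2HSV)[p[1],p[0]])
print("cork",ray(c,[(124,199),(180,201),(165,346),(108,344)],.003).round(3).tolist())
print("rig pad",ray(c,[(405,236),(434,238),(430,283),(401,279)],.05).round(3).tolist())
print("mat",ray(c,[(229,199),(319,208),(308,294),(213,283)],.003).round(3).tolist())
print("bottle",ray(c,[(185,141)],.16))
a=cv2.resize(im[190:310,100:325],None,fx=3.5,fy=3.5,interpolation=2)
cv2.imwrite("pics/c1.png",a)
```

```text
shift [ 576.8 -408.6  -68.7] turn z 4.33 heading 17.98 tilt z [-2.0e-04  1.1e-03 -1.0e+00]
(145, 230) [ 16 178 139]
(120, 230) [ 16 175 178]
(100, 230) [ 16 164 215]
(145, 320) [ 16 179 188]
(415, 260) [15 81 44]
(393, 260) [ 14  45 120]
cork [[0.688, 0.347], [0.678, 0.215], [0.353, 0.245], [0.362, 0.369]]
rig pad [[0.565, -0.288], [0.558, -0.351], [0.462, -0.331], [0.473, -0.27]]
mat [[0.678, 0.1], [0.647, -0.109], [0.451, -0.072], [0.484, 0.14]]
bottle [[0.76187347 0.17346838]]
```

View pics/c1.png

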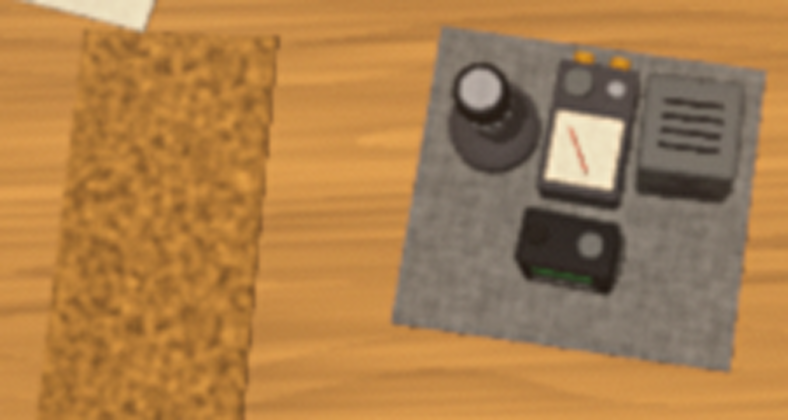

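The crop shows the mat fully. The mic foot is at crop px (493,125), the meter at (588,130), the speaker at (690,130) and the radio at (570,245). The mat measures about 200x220 mm with yaw near -10°, and the cork yaw is about -4.5°. I'll fly above the mat now.

```bash
python3 -m handwheel '[[[48,-34,-5.7],[0,0,0],-1],[[48,-34,-5.7],[0,0,0],-1],[[48,-34,-5.7],[0,0,0],-1],[[48,-34,-5.7],[0,0,0],-1],[[48,-34,-5.7],[0,0,0],-1],[[48,-34,-5.7],[0,0,0],-1],[[48,-34,-5.7],[0,0,0],-1],[[48,-34,-5.7],[0,0,0],-1],[[48,-34,-5.7],[0,0,0],-1],[[48,-34,-5.7],[0,0,0],-1],[[48,-34,-5.7],[0,0,0],-1],[[48,-34,-5.7],[0,0,0],-1],[[0,0,0],[0,0,0.95],-1],[[0,0,0],[0,0,0.95],-1],[[0,0,0],[0,0,0.95],-1],[[0,0,0],[0,0,0.95],-1],[[0,0,0],[0,0,0.8],-1],[[0,0,0],[0,0,0],-1],[[0,0,0],[0,0,0],-1]]' 40
python3 - <<'E'
from h import *
st=readout.get_state();im=vision.get_image("wrist");c=cam("wrist",st)
cv2.imwrite("pics/w1.png",im);np.save("w1.npy",im);import pickle;pickle.dump(c,open("w1.pkl","wb"))
print(c[2],st["qpos"].round(3))
E
```

```text
clock: 2.58
position: [0.5994, 0.0189, 0.2995]
ee_rot: [0.0, 0.997, -0.083, -0.0]
contact_force: [0.1, 0.6, -0.8]
width: 0.0856
gripper_force: 0.0
[0.67565294 0.00661802 0.44227965] [-0.084  0.285  1.325 -0.     1.532  1.653]
```

View pics/w1.png

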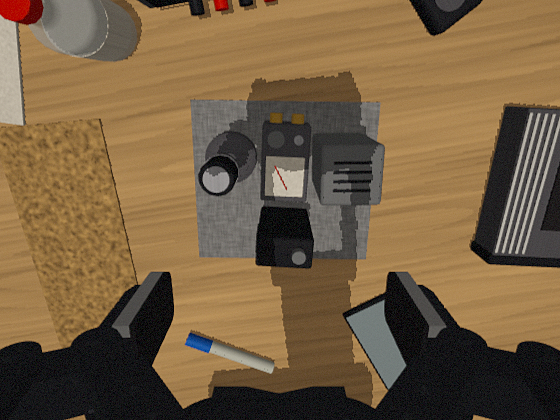

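The wrist view shows the mic head at (217,177), the meter at (286,160), the speaker's top at (348,170) and the radio at (285,238). I'll enlarge it to pick corners.

Run:
```python
import cv2,numpy as np
im=np.load("w1.npy");a=im[90:275,180:395]
a=cv2.resize(a,None,fx=3.2,fy=3.2,interpolation=cv2.INTER_CUBIC)
a=np.uint8(255*(a/255.)**.55)
for i in range(0,215,20): cv2.putText(a,str(180+i),(int(i*3.2),8),0,.35,(0,255,255)); cv2.line(a,(int(i*3.2),10),(int(i*3.2),16),(0,255,255))
for i in range(10,185,20): cv2.putText(a,str(90+i),(0,int(i*3.2)+4),0,.35,(0,255,255))
cv2.imwrite("pics/c2.png",a)
```

```text
(no output)
```

View pics/c2.png

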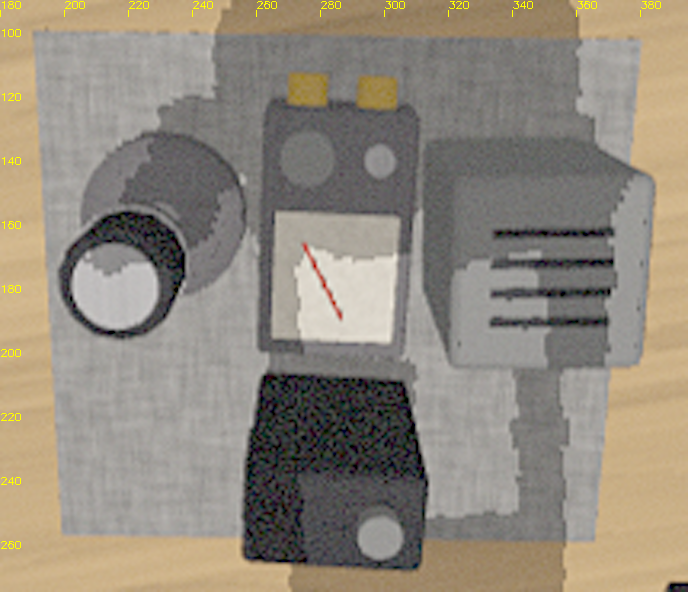

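Run:
```python
from h import *
import pickle;c=pickle.load(open("w1.pkl","rb"))
f=lambda P,z:ray(c,np.array(P)/3.2+[180,90],z)
S=dict(mat=([(35,31),(640,38),(597,541),(62,535)],.003),spk=([(452,177),(655,177),(642,367),(450,367)],.103),
radio=([(250,476),(428,480),(418,570),(244,558)],.105),meter=([(265,103),(418,105),(407,350),(260,350)],.049))
for n,(p,z) in S.items():
    q=f(p,z);v=lambda a,b:np.degrees(np.arctan2(*(q[a]-q[b])[::-1])).round(1);L=lambda a,b:np.hypot(*(q[a]-q[b])).round(3)
    print(n,q.mean(0).round(4),"xdir",v(0,3),v(1,2),"ydir-90",v(0,1)-90,v(3,2)-90,"L x",L(0,3),L(1,2),"y",L(0,1),L(3,2))
print("mic top",f([(115,286)],.123),"head",f([(123,274)],.1),"foot",f([(163,214)],.025),"knob",f([(381,537)],.114))
R=Ro.from_euler('z',-10,degrees=True).as_matrix()[:2,:2];o=np.array([.5645,.018])
ct=cam("top");im=vision.get_image("top")
cv2.imwrite("pics/r1.png",cv2.resize(im[205:320,360:470],None,fx=5,fy=5,interpolation=2))
```

```text
mat [0.5624 0.0187] xdir -10.5 -9.8 ydir-90 -10.200000000000003 -10.299999999999997 L x 0.2 0.2 y 0.219 0.221
spk [ 0.5862 -0.0488] xdir -8.1 -8.4 ydir-90 -9.5 -9.5 L x 0.058 0.058 y 0.059 0.058
radio [0.5184 0.0269] xdir -14.4 -13.7 ydir-90 -10.900000000000006 -13.900000000000006 L x 0.028 0.031 y 0.056 0.056
meter [0.599 0.012] xdir -11.5 -10.6 ydir-90 -10.299999999999997 -9.5 L x 0.085 0.084 y 0.05 0.052
mic top [[0.60839085 0.07494232]] head [[0.60675381 0.07670105]] foot [[0.61084519 0.0731393 ]] knob [[0.515112  0.0131648]]
```

View pics/r1.png

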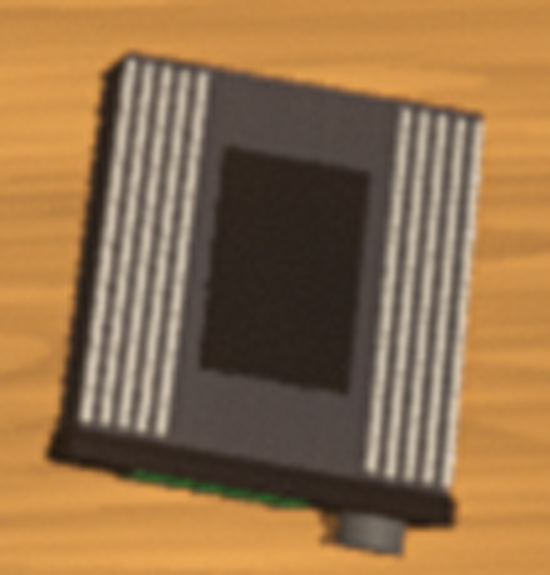

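Sizes match the given ones: mat 200x220 at yaw -10.2°, speaker and meter spacing 62 mm. Now for the mic.

Run:
```python
from h import *
ct=cam("top");q=ray(ct,np.array([(222,147),(371,173),(348,393),(202,366)])/5+[360,205],.05);print(q.round(4),q.mean(0),rect(q))
go(.6085,.0752,.080,-10.2)
```

```text
[[ 0.5689 -0.2874]
 [ 0.5548 -0.3512]
 [ 0.4603 -0.3296]
 [ 0.4743 -0.2685]] [ 0.51456764 -0.30914088] (array([ 514.6, -308.8]), array([65.4, 96.9]), -12.5)
shift [ -0.4 -57.1 219.6] turn z 0.1 heading -9.58 tilt z [-1.e-04 -1.e-04 -1.e+00]
```

```bash
python3 -m handwheel '[[[0,-30,45],[0,0,0.1],-0.4],[[0,-27,50],[0,0,0],-0.4],[[0,0,50],[0,0,0],-0.4],[[0,0,40],[0,0,0],-0.4],[[0,0,20],[0,0,0],-0.4],[[0,0,14],[0,0,0],-0.4],[[0,0,0],[0,0,0],-0.4],[[0,0,0],[0,0,0],-0.4]]' 40
python3 - <<'E'
from h import *
st=readout.get_state();cv2.imwrite("pics/w2.png",vision.get_image("wrist"));go(.6085,.0752,.080,-10.2);print(st["width"])
E
```

```text
clock: 3.68
position: [0.6101, 0.075, 0.0817]
ee_rot: [-0.0, 0.996, -0.089, 0.001]
contact_force: [-0.2, -0.2, -0.0]
width: 0.0595
gripper_force: 0.0
shift [-1.7  0.1  2. ] turn z -0.0 heading -10.22 tilt z [ 2.6e-03 -1.0e-04 -1.0e+00]
0.059469044386766846
```

View pics/w2.png

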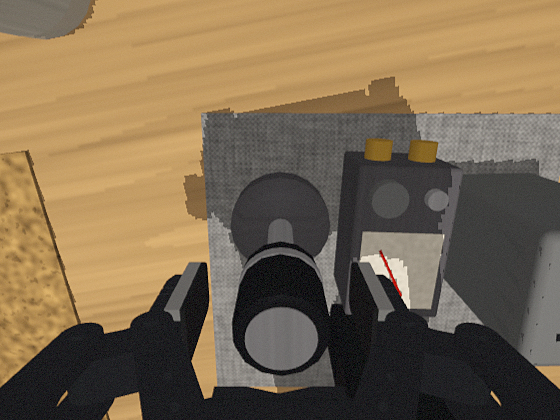

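The mic head at columns 236–326 is centred between the fingers, so I can close on it.

```bash
python3 -m handwheel '[[[0,0,0],[0,0,0],0.6],[[0,0,0],[0,0,0],0.6],[[0,0,0],[0,0,0],0.6],[[0,0,0],[0,0,0],0.6],[[0,0,0],[0,0,0],0.6],[[0,0,0],[0,0,0],0.6]]' 40
python3 - <<'E'
from h import *
print(readout.get_state()["width"],readout.get_state()["position"],readout.get_state()["ee_rot"]);go(.62,.286,.16,-10.2)
E
```

```text
clock: 4.47
position: [0.6097, 0.0748, 0.0817]
ee_rot: [0.0, 0.996, -0.089, 0.001]
contact_force: [-0.8, -1.6, 5.7]
width: 0.0331
gripper_force: 39.8
0.03309576093847382 [0.60973459 0.07478742 0.08166094] [ 1.78279879e-04  9.96028461e-01 -8.90317950e-02  7.82390728e-04]
shift [ -27.2 -209.7  -78.4] turn z -0.0 heading -10.22 tilt z [ 1.5e-03 -5.0e-04 -1.0e+00]
```

```bash
python3 -m handwheel '[[[0,0,-15],[0,0,0],0.6],[[0,0,-35],[0,0,0],0.6],[[-3,-30,-20],[0,0,0],0.6],[[-6,-45,0],[0,0,0],0.6],[[-6,-45,0],[0,0,0],0.6],[[-6,-45,0],[0,0,0],0.6],[[-6,-30,0],[0,0,0],0.6],[[0,-15,0],[0,0,0],0.6],[[0,0,20],[0,0,0],0.6],[[0,0,25],[0,0,0],0.6],[[0,0,14],[0,0,0],0.6],[[0,0,6],[0,0,0],0.6],[[0,0,3],[0,0,0],0.6],[[0,0,1],[0,0,0],0.6],[[0,0,0],[0,0,0],0.6]]'
python3 - <<'E'
from h import *
print(readout.get_state()["width"]);go(.62,.286,.0817,-10.2)
E
```

```text
clock: 6.35
position: [0.6203, 0.2866, 0.0824]
ee_rot: [-0.0, 0.996, -0.089, 0.001]
contact_force: [0.1, -0.1, -3.5]
width: 0.0331
gripper_force: 40.7
0.0331481908935135
shift [-0.2  0.7  0.7] turn z -0.0 heading -10.22 tilt z [ 1.2e-03  3.0e-04 -1.0e+00]
```

```bash
python3 -m handwheel '[[[0,0,0.5],[0,0,0],0.6],[[0,0,0.5],[0,0,0],0.6],[[0,0,0],[0,0,0],0.6]]'
```

```text
clock: 6.72
position: [0.6203, 0.2866, 0.0817]
ee_rot: [-0.0, 0.996, -0.089, 0.001]
contact_force: [-1.1, -0.4, 1.7]
width: 0.0329
gripper_force: 41.1
```

```bash
python3 -m handwheel '[[[0,0,0],[0,0,0],-0.1],[[0,0,0],[0,0,0],-0.4],[[0,0,0],[0,0,0],-0.4],[[0,0,-15],[0,0,0],-0.4],[[0,0,-50],[0,0,0],-1],[[0,0,-20],[0,0,0],-1]]'
python3 - <<'E'
from h import *
go(.586,-.049,.15,-9.2)
E
```

```text
clock: 7.48
position: [0.6217, 0.2872, 0.1701]
ee_rot: [-0.001, 0.996, -0.089, 0.003]
contact_force: [-0.4, 0.3, 0.5]
width: 0.0855
gripper_force: 0.0
shift [ 24.4 337.2  19.2] turn z -0.17 heading -10.22 tilt z [ 0.0061  0.002  -1.    ]
```

```bash
python3 -m handwheel '[[[4,55,0],[0,0,-0.17],-1],[[4,57,0],[0,0,0],-1],[[4,57,0],[0,0,0],-1],[[4,57,0],[0,0,0],-1],[[4,57,0],[0,0,0],-1],[[4,54,10],[0,0,0],-1],[[0,0,8],[0,0,0],-1],[[0,0,0],[0,0,0],-1]]'
python3 - <<'E'
from h import *
st=readout.get_state();cv2.imwrite("pics/w3.png",vision.get_image("wrist"));go(.586,-.049,.066,-9.2)
import pickle;pickle.dump(cam("wrist",st),open("w3.pkl","wb"))
E
```

```text
clock: 8.48
position: [0.5885, -0.0496, 0.1478]
ee_rot: [-0.0, 0.997, -0.081, -0.0]
contact_force: [-0.4, 0.7, 0.1]
width: 0.0852
gripper_force: 0.0
shift [-2.9  0.5 82.1] turn z 0.0 heading -9.18 tilt z [ 3.e-04  6.e-04 -1.e+00]
```

View pics/w3.png

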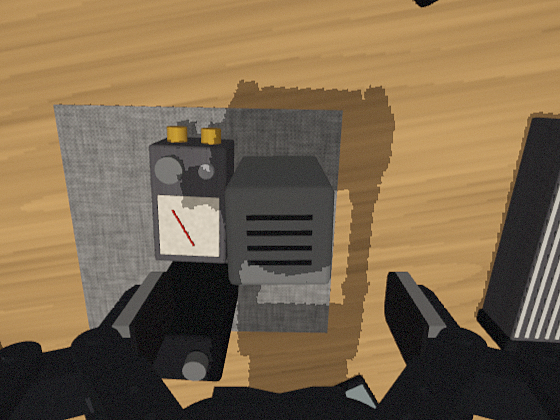

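The speaker's top face spans about (231–333, 188–283), centred between the fingers. I'll check its centre by ray.

Run:
```python
from h import *
import pickle;c=pickle.load(open("w3.pkl","rb"))
q=ray(c,[(231,189),(334,187),(331,283),(230,281)],.103);print(q.mean(0),[np.hypot(*(q[i]-q[i-1])).round(4) for i in range(4)],rect(q))
print("slots",ray(c,[(247,217),(311,217),(313,262),(247,262)],.103).mean(0))
q=ray(c,[(158,378),(223,378)],.105);print("radio near edge",q)
```

```text
[ 0.58728068 -0.05042579] [np.float64(0.055), np.float64(0.0546), np.float64(0.0573), np.float64(0.0583)] (array([586.9, -49.5]), array([58.3, 57.3]), -8.3)
slots [ 0.58569299 -0.04907592]
radio near edge [[0.50618104 0.04106287]
 [0.49965614 0.00079136]]
```

```bash
python3 -m handwheel '[[[-2.5,0,30],[0,0,0],-1],[[0,0,30],[0,0,0],-1],[[0,0,15],[0,0,0],-1],[[0,0,7],[0,0,0],-1],[[0,0,0],[0,0,0],-0.6],[[0,0,0],[0,0,0],0],[[0,0,0],[0,0,0],0],[[0,0,0],[0,0,0],0],[[0,0,0],[0,0,0],0]]' 50
python3 - <<'E'
from h import *
s=readout.get_state();print(s["position"],s["ee_rot"]);go(.52,.294,s["position"][2]+.08,-10.2)
E
```

```text
clock: 9.65
position: [0.5873, -0.0497, 0.0667]
ee_rot: [0.0, 0.997, -0.08, 0.001]
contact_force: [0.2, -0.2, 6.0]
width: 0.0592
gripper_force: 55.8
[ 0.58726966 -0.04967325  0.06673107] [ 9.18235186e-05  9.96770979e-01 -8.02871388e-02  1.25767344e-03]
shift [-121.2 -328.5  -80.3] turn z 0.16 heading -9.21 tilt z [ 2.5e-03 -4.0e-04 -1.0e+00]
```

```bash
python3 -m handwheel '[[[0,0,-15],[0,0,0],0],[[0,0,-45],[0,0,0],0],[[0,-25,-21],[0,0,0],0],[[0,-45,0],[0,0,0],0],[[0,-50,0],[0,0,0],0],[[-20,-45,0],[0,0,0.16],0],[[-45,-30,0],[0,0,0],0],[[-45,-30,0],[0,0,0],0],[[-11,-45,0],[0,0,0],0],[[0,-40,0],[0,0,0],0],[[0,-18,0],[0,0,0],0],[[0,0,0],[0,0,0],0],[[0,0,25],[0,0,0],0],[[0,0,30],[0,0,0],0],[[0,0,14],[0,0,0],0],[[0,0,6],[0,0,0],0],[[0,0,3],[0,0,0],0],[[0,0,1],[0,0,0],0],[[0,0,0],[0,0,0],0]]'
python3 - <<'E'
from h import *
print(readout.get_state()["width"]);go(.52,.294,.0667,-10.2)
E
```

```text
clock: 12.02
position: [0.5227, 0.295, 0.0683]
ee_rot: [-0.0, 0.996, -0.088, 0.001]
contact_force: [-0.6, -0.0, -4.8]
width: 0.0594
gripper_force: 55.9
0.05943532361124235
shift [-2.4  1.5  1.6] turn z 0.01 heading -10.15 tilt z [ 1.2e-03  3.0e-04 -1.0e+00]
```

```bash
python3 -m handwheel '[[[-2,0,0.8],[0,0,0],0],[[0,0,0.6],[0,0,0],0],[[0,0,0.5],[0,0,0],0],[[0,0,0],[0,0,0],0]]'
```

```text
clock: 12.52
position: [0.52, 0.2953, 0.0668]
ee_rot: [-0.0, 0.996, -0.089, 0.0]
contact_force: [-3.3, -0.4, 6.6]
width: 0.0592
gripper_force: 57.2
```

```bash
python3 -m handwheel '[[[0,0,0],[0,0,0],-0.6],[[0,0,0],[0,0,0],-1],[[0,0,0],[0,0,0],-1],[[0,0,-20],[0,0,0],-1],[[0,0,-50],[0,0,0],-1],[[0,0,-30],[0,0,0],-1],[[0,20,0],[0,0,0],-1]]'
python3 - <<'E'
from h import *
go(.518,.027,.155,-12.5)
E
```

```text
clock: 13.4
position: [0.5189, 0.2766, 0.1684]
ee_rot: [-0.002, 0.996, -0.088, 0.003]
contact_force: [-0.8, -0.3, 0.1]
width: 0.0853
gripper_force: 0.0
shift [ 42.7 245.9  12.7] turn z 0.4 heading -10.07 tilt z [ 0.0064  0.0026 -1.    ]
```

```bash
python3 -m handwheel '[[[9,52,0],[0,0,0.4],-1],[[9,53,0],[0,0,0],-1],[[9,53,0],[0,0,0],-1],[[8,50,0],[0,0,0],-1],[[6,30,8],[0,0,0],-1],[[0,0,0],[0,0,0],-1]]'
python3 - <<'E'
from h import *
st=readout.get_state();im=vision.get_image("wrist");a=np.uint8(255*(im/255.)**.5);cv2.imwrite("pics/w4.png",a);go(.518,.027,.066,-12.5)
import pickle;pickle.dump(cam("wrist",st),open("w4.pkl","wb"))
E
```

```text
clock: 14.15
position: [0.5052, 0.0318, 0.1559]
ee_rot: [0.0, 0.994, -0.111, -0.002]
contact_force: [-0.6, 0.3, 0.4]
width: 0.0854
gripper_force: 0.0
shift [13.6  3.3 90.4] turn z -0.04 heading -12.72 tilt z [-3.1e-03  5.0e-04 -1.0e+00]
```

View pics/w4.png

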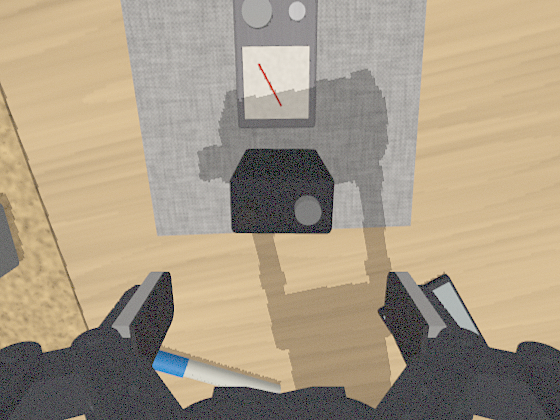

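The radio's top face spans about (231–333, 181–233) with its knob at (308,210). It is nearly square to the tool.

Run:
```python
from h import *
import pickle;c=pickle.load(open("w4.pkl","rb"))
q=ray(c,[(231,181),(334,181),(331,233),(232,232)],.105);print(q.mean(0),[np.hypot(*(q[i]-q[i-1])).round(4) for i in range(4)],rect(q))
k=ray(c,[(308,210)],.114)[0];print("knob->centre",k+.014*np.array([.21,.978]))
go(*q.mean(0),.066,-12.5)
```

```text
[0.51855563 0.02737054] [np.float64(0.0299), np.float64(0.0561), np.float64(0.0305), np.float64(0.0564)] (array([518.7,  27.4]), array([56.4, 30.5]), -13.4)
knob->centre [0.51988902 0.02733542]
shift [14.   2.9 90.4] turn z -0.04 heading -12.72 tilt z [-3.1e-03  5.0e-04 -1.0e+00]
```

```bash
python3 -m handwheel '[[[10,2,20],[0,0,0],-1],[[4.4,1,35],[0,0,0],-1],[[0,0,25],[0,0,0],-1],[[0,0,10],[0,0,0],-1],[[0,0,0],[0,0,0],-0.6],[[0,0,0],[0,0,0],0],[[0,0,0],[0,0,0],0],[[0,0,0],[0,0,0],0],[[0,0,0],[0,0,0],0]]' 40
python3 - <<'E'
from h import *
s=readout.get_state();print(s["position"],s["ee_rot"]);go(.42,.302,s["position"][2]+.07,-10.2)
E
```

```text
clock: 15.32
position: [0.5213, 0.0282, 0.0686]
ee_rot: [-0.0, 0.994, -0.11, 0.001]
contact_force: [-0.0, -0.6, 3.8]
width: 0.0575
gripper_force: 45.3
[0.52134092 0.02821524 0.06859748] [-1.64327001e-04  9.93982868e-01 -1.09531543e-01  9.34104274e-04]
shift [-158.4 -245.2  -70.2] turn z -0.4 heading -12.58 tilt z [ 1.9e-03  1.0e-04 -1.0e+00]
```

```bash
python3 -m handwheel '[[[0,0,-15],[0,0,0],0],[[-5,0,-45],[0,0,0],0],[[-20,-25,-10],[0,0,-0.4],0],[[-30,-42,0],[0,0,0],0],[[-30,-42,0],[0,0,0],0],[[-30,-42,0],[0,0,0],0],[[-25,-42,0],[0,0,0],0],[[-8,-35,0],[0,0,0],0],[[0,-16,0],[0,0,0],0],[[0,0,0],[0,0,0],0],[[0,0,25],[0,0,0],0],[[0,0,25],[0,0,0],0],[[0,0,12],[0,0,0],0],[[0,0,5],[0,0,0],0],[[0,0,1],[0,0,0],0],[[0,0,0],[0,0,0],0]]'
python3 - <<'E'
from h import *
print(readout.get_state()["width"]);go(.42,.302,.0686,-10.2)
E
```

```text
clock: 17.32
position: [0.4198, 0.2954, 0.0704]
ee_rot: [-0.0, 0.996, -0.089, 0.001]
contact_force: [0.4, -0.8, -2.7]
width: 0.0576
gripper_force: 44.9
0.05762142556828384
shift [-1.  -6.5  1.8] turn z 0.01 heading -10.17 tilt z [ 1.3e-03  5.0e-04 -1.0e+00]
```

```bash
python3 -m handwheel '[[[0,-4,0.8],[0,0,0],0],[[0,0,0.6],[0,0,0],0],[[0,0,0.6],[0,0,0],0],[[0,0,0],[0,0,0],0]]'
```

```text
clock: 17.82
position: [0.4204, 0.2996, 0.0686]
ee_rot: [-0.001, 0.996, -0.089, 0.001]
contact_force: [-1.1, 0.2, 4.5]
width: 0.0576
gripper_force: 45.4
```

```bash
python3 -m handwheel '[[[0,0,0],[0,0,0],-0.6],[[0,0,0],[0,0,0],-1],[[0,0,0],[0,0,0],-1],[[0,0,-20],[0,0,0],-1],[[0,0,-55],[0,0,0],-1],[[0,10,-15],[0,0,0],-1]]'
python3 - <<'E'
from h import *
go(.599,.012,.14,-10.2)
E
```

```text
clock: 18.58
position: [0.4202, 0.2906, 0.1608]
ee_rot: [-0.002, 0.996, -0.088, 0.003]
contact_force: [0.3, 0.9, -0.2]
width: 0.0852
gripper_force: 0.0
shift [224.8 242.9  21. ] turn z 0.01 heading -10.12 tilt z [ 0.0058  0.0029 -1.    ]
```

```bash
python3 -m handwheel '[[[35,38,0],[0,0,0],-1],[[40,43,0],[0,0,0],-1],[[40,43,0],[0,0,0],-1],[[40,43,5],[0,0,0],-1],[[40,43,5],[0,0,0],-1],[[29,33,10],[0,0,0],-1],[[0,0,0],[0,0,0],-1]]'
python3 - <<'E'
from h import *
st=readout.get_state();im=vision.get_image("wrist");cv2.imwrite("pics/w5.png",im);go(.599,.012,.027,-10.2)
import pickle;pickle.dump(cam("wrist",st),open("w5.pkl","wb"))
E
```

```text
clock: 19.45
position: [0.5962, 0.0074, 0.1358]
ee_rot: [0.0, 0.996, -0.091, -0.001]
contact_force: [-0.7, -0.5, -0.4]
width: 0.0855
gripper_force: 0.0
shift [  3.7  -3.4 109.3] turn z -0.02 heading -10.32 tilt z [-3.1e-03  5.0e-04 -1.0e+00]
```

View pics/w5.png

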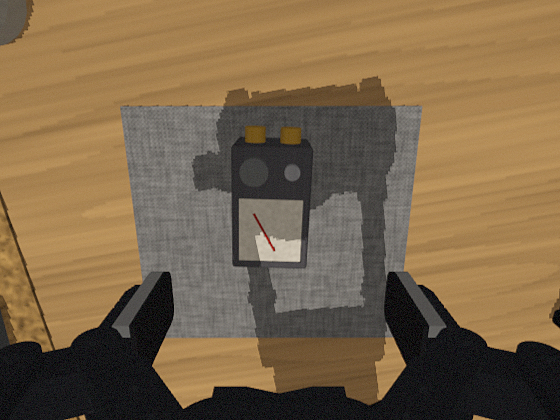

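The meter's top is at about (233–313, 143–266), now standing free on the mat.

Run:
```python
from h import *
import pickle;c=pickle.load(open("w5.pkl","rb"))
q=ray(c,[(233,145),(313,147),(306,266),(233,265)],.049);print(q.mean(0),[np.hypot(*(q[i]-q[i-1])).round(4) for i in range(4)],rect(q))
m=ray(c,[(121,106),(422,106),(387,337),(147,337)],.003);print(m.mean(0),rect(m))
go(*q.mean(0),.027,-10.6)
```

```text
[0.59833505 0.0124944 ] [np.float64(0.0833), np.float64(0.0501), np.float64(0.0828), np.float64(0.0508)] (array([598.3,  12.7]), array([50.8, 83.6]), -12.1)
[0.56317883 0.02177175] (array([563. ,  20.7]), array([221.9, 199.8]), -10.4)
shift [  2.9  -3.7 109.3] turn z 0.05 heading -10.32 tilt z [-3.1e-03  5.0e-04 -1.0e+00]
```

```bash
python3 -m handwheel '[[[3,-3.7,35],[0,0,0.1],-1],[[0,0,45],[0,0,0],-1],[[0,0,28],[0,0,0],-1],[[0,0,12],[0,0,0],-1],[[0,0,3],[0,0,0],-1],[[0,0,0],[0,0,0],-0.6],[[0,0,0],[0,0,0],0.1],[[0,0,0],[0,0,0],0.1],[[0,0,0],[0,0,0],0.1],[[0,0,0],[0,0,0],0.1]]' 40
python3 - <<'E'
from h import *
s=readout.get_state();print(s["position"],s["ee_rot"]);go(.5146,-.309,.16,-12.5)
E
```

```text
clock: 20.75
position: [0.6005, 0.0134, 0.0164]
ee_rot: [0.0, 0.996, -0.094, 0.002]
contact_force: [0.0, -0.6, 4.9]
width: 0.0516
gripper_force: 44.0
[0.60054108 0.01342886 0.01638929] [ 2.00349803e-04  9.95599421e-01 -9.36987823e-02  1.51387536e-03]
shift [ -23.8  332.8 -143.6] turn z 0.29 heading -10.75 tilt z [ 3.e-03 -7.e-04 -1.e+00]
```

```bash
python3 -m handwheel '[[[0,0,-15],[0,0,0],0.1],[[0,0,-45],[0,0,0],0.1],[[0,0,-55],[0,0,0],0.1],[[-10,20,-30],[0,0,0.29],0.1],[[-12,45,0],[0,0,0],0.1],[[-12,45,0],[0,0,0],0.1],[[-12,45,0],[0,0,0],0.1],[[-12,45,0],[0,0,0],0.1],[[-12,45,0],[0,0,0],0.1],[[-12,45,0],[0,0,0],0.1],[[-12,43,0],[0,0,0],0.1],[[0,0,0],[0,0,0],0.1],[[0,0,0],[0,0,0],0.1]]'
python3 - <<'E'
from h import *
st=readout.get_state();im=vision.get_image("wrist");a=np.uint8(255*(im/255.)**.5);cv2.imwrite("pics/w6.png",a)
import pickle;pickle.dump(cam("wrist",st),open("w6.pkl","wb"));print(st["position"],st["width"])
E
```

```text
clock: 22.38
position: [0.4358, -0.2908, 0.1599]
ee_rot: [-0.001, 0.994, -0.109, -0.0]
contact_force: [-0.6, 0.1, -3.4]
width: 0.051
gripper_force: 43.2
[ 0.43581856 -0.29081228  0.15989614] 0.0509874986807147
```

View pics/w6.png

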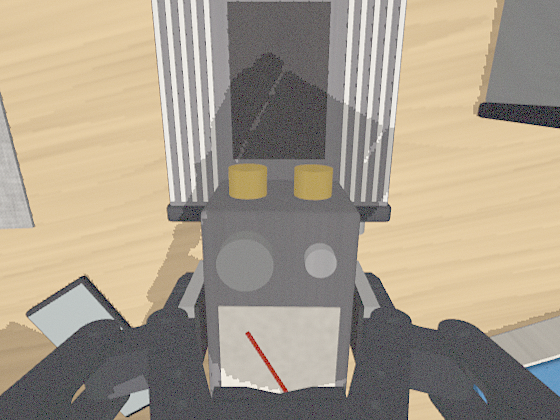

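The pad is at (228–330, 2–159). The held meter is square in the fingers with its sockets at (248,180) and (313,180).

Run:
```python
from h import *
import pickle;c=pickle.load(open("w6.pkl","rb"))
q=ray(c,[(228,2),(330,2),(326,159),(232,158)],.05);print(q.mean(0),[np.hypot(*(q[i]-q[i-1])).round(4) for i in range(4)],rect(q))
R,t=tool(readout.get_state())
# meter far top edge line (z top) in tool coords
e=ray(c,[(205,207),(355,207)],t[2]-.0164+.049);print("far edge tool",((np.c_[e,[0,0]]-[t[0],t[1],0])@R[:,:2]).round(4))
p=.5*(q.mean(0)+[.5146,-.309]);print(p);go(*p,.0634+.02,-12.2)
```

```text
[ 0.51339098 -0.30764676] [np.float64(0.0969), np.float64(0.0629), np.float64(0.0976), np.float64(0.0655)] (array([ 513.4, -308.2]), array([65.5, 97.6]), -13.2)
far edge tool [[ 0.0413 -0.0234]
 [ 0.0413  0.0242]]
[ 0.51399549 -0.30832338]
shift [79.9  0.7 76.5] turn z -0.05 heading -12.49 tilt z [ 0.     0.001 -1.   ]
```

```bash
python3 -m handwheel '[[[25,0.2,0],[0,0,0.05],0.1],[[35,0.3,0],[0,0,0],0.1],[[21,0.2,0],[0,0,0],0.1],[[0,0,25],[0,0,0],0.1],[[0,0,35],[0,0,0],0.1],[[0,0,20],[0,0,0],0.1],[[0,0,8],[0,0,0],0.1],[[0,0,3],[0,0,0],0.1],[[0,0,0],[0,0,0],0.1],[[0,0,0],[0,0,0],0.1]]'
python3 - <<'E'
from h import *
print(readout.get_state()["width"]);go(.5137+.0014,-.3082-.0003,.0634,-12.8)
E
```

```text
clock: 23.68
position: [0.5155, -0.3102, 0.0698]
ee_rot: [0.0, 0.994, -0.111, 0.001]
contact_force: [0.5, 0.1, -2.1]
width: 0.0512
gripper_force: 43.2
0.051249413404994656
shift [-0.8 -1.6  6.4] turn z 0.0 heading -12.8 tilt z [ 0.0015 -0.0012 -1.    ]
```

```bash
python3 -m handwheel '[[[-0.5,-1.4,2],[0,0,0],0.1],[[0,0,2],[0,0,0],0.1],[[0,0,1],[0,0,0],0.1],[[0,0,0.5],[0,0,0],0.1],[[0,0,0],[0,0,0],0.1]]'
```

```text
clock: 24.3
position: [0.5146, -0.3084, 0.0634]
ee_rot: [0.0, 0.994, -0.111, -0.0]
contact_force: [-0.4, 0.6, -1.2]
width: 0.0517
gripper_force: 43.5
```

```bash
python3 -m handwheel '[[[0,0,0.5],[0,0,0],0.1],[[0,0,0.4],[0,0,0],0.1],[[0,0,0],[0,0,0],0.1]]'
```

```text
clock: 24.68
position: [0.5146, -0.3084, 0.0634]
ee_rot: [0.0, 0.994, -0.111, 0.0]
contact_force: [-3.1, 1.7, 5.0]
width: 0.0511
gripper_force: 44.3
```

```bash
python3 -m handwheel '[[[0,0,0],[0,0,0],-0.2],[[0,0,0],[0,0,0],-0.6],[[0,0,0],[0,0,0],-0.6],[[0,0,-15],[0,0,0],-0.8],[[0,0,-50],[0,0,0],-1],[[0,0,-50],[0,0,0],-1],[[0,0,-15],[0,0,0],-1],[[0,0,0],[0,0,0],-1],[[0,0,0],[0,0,0],-1]]'
python3 - <<'E'
from h import *
st=readout.get_state();im=vision.get_image("wrist");a=np.uint8(255*(im/255.)**.5)[80:330,120:440];cv2.imwrite("pics/w7.png",cv2.resize(a,None,fx=2.4,fy=2.4,interpolation=2))
import pickle;pickle.dump(cam("wrist",st),open("w7.pkl","wb"))
E
```

```text
clock: 25.8
position: [0.5138, -0.3077, 0.1908]
ee_rot: [-0.001, 0.994, -0.111, -0.001]
contact_force: [-0.0, 0.6, -0.4]
width: 0.0855
gripper_force: 0.0
```

View pics/w7.png

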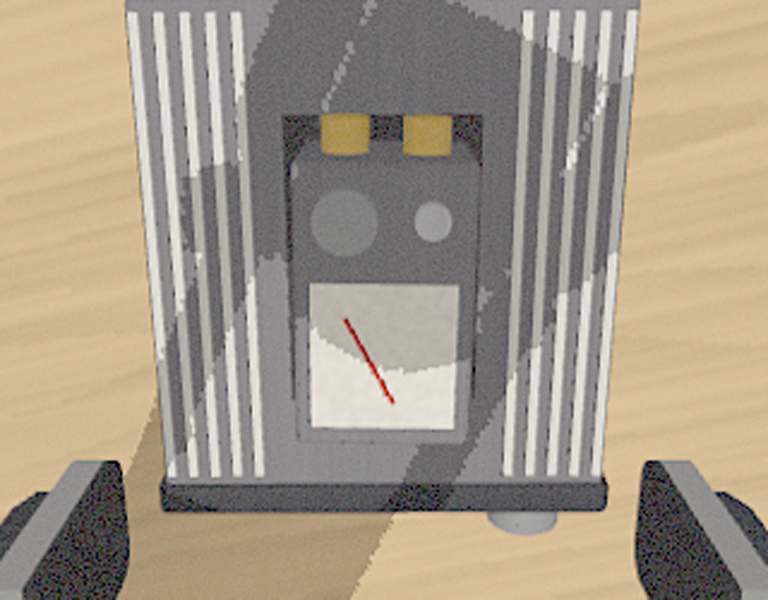

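The meter sits on the pad with a small black margin at its far end and sides. The pad's far edge runs (283,115)–(482,116) and the meter's near edge (297,440)–(468,440) in the crop.

Run:
```python
from h import *
import pickle;c=pickle.load(open("w7.pkl","rb"));R,t=tool(readout.get_state())
def T(P,z):
    e=ray(c,np.array(P)/2.4+[120,80],z);return ((np.c_[e,np.zeros(len(e))]-[t[0],t[1],0])@R[:,:2]*1000).round(1).tolist()
print("pad far",T([(283,115),(482,116)],.05))
print("case front bottom.. stripes outer",T([(130,12),(637,12),(602,476),(168,476)],.05))
print("meter near",T([(297,440),(468,440)],.096),"far",T([(291,163),(480,163)],.096))
go(.4204,.2996,.17,-10.2)
```

```text
pad far [[48.3, -31.7], [48.0, 31.5]]
case front bottom.. stripes outer [[79.4, -77.6], [79.4, 77.9], [-80.4, 79.5], [-80.5, -77.8]]
meter near [[-42.7, -25.7], [-42.7, 25.5]] far [[40.3, -24.9], [40.3, 26.2]]
shift [-225.5 -571.5   22.1] turn z -0.43 heading -12.8 tilt z [-0.003   0.0023 -1.    ]
```

The meter is centred on the pad to within 1 mm and square. Next comes the radio.

```bash
python3 -m handwheel '[[[-15,-40,0],[0,0,0],-1],[[-21,-53,2],[0,0,0],-1],[[-21,-53,2],[0,0,0],-1],[[-21,-53,2],[0,0,0],-1],[[-21,-53,2],[0,0,0],-1],[[-21,-53,2],[0,0,0],-1],[[-21,-53,2],[0,0,0],-1],[[-21,-53,2],[0,0,0],-1],[[-21,-53,2],[0,0,0],-1],[[-21,-53,2],[0,0,0],-1],[[-21,-54,2],[0,0,0],-1],[[0,0,0],[0,0,-0.43],-1],[[0,0,0],[0,0,0],-1]]' 40
python3 - <<'E'
from h import *
go(.4204,.2996,.0686,-10.2)
E
```

```text
clock: 27.48
position: [0.4207, 0.2985, 0.1707]
ee_rot: [0.001, 0.996, -0.088, -0.001]
contact_force: [-0.2, -0.4, 1.1]
width: 0.0853
gripper_force: 0.0
shift [ -0.2  -1.3 102.1] turn z 0.01 heading -10.15 tilt z [-0.003  -0.0019 -1.    ]
```

```bash
python3 -m handwheel '[[[0,-1,30],[0,0,0],-1],[[0,0,40],[0,0,0],-1],[[0,0,20],[0,0,0],-1],[[0,0,10],[0,0,0],-1],[[0,0,0],[0,0,0],-1],[[0,0,0],[0,0,0],-0.6],[[0,0,0],[0,0,0],0],[[0,0,0],[0,0,0],0],[[0,0,0],[0,0,0],0],[[0,0,0],[0,0,0],0]]' 40
python3 - <<'E'
from h import *
go(.5213,.0282,.145,-10.3)
E
```

```text
clock: 28.72
position: [0.4227, 0.2992, 0.0735]
ee_rot: [-0.0, 0.996, -0.089, 0.001]
contact_force: [-0.3, -2.3, 5.6]
width: 0.057
gripper_force: 43.0
shift [145.2 249.2 -71.4] turn z 0.02 heading -10.2 tilt z [ 2.e-03  1.e-04 -1.e+00]
```

```bash
python3 -m handwheel '[[[0,0,-15],[0,0,0],0],[[0,5,-45],[0,0,0],0],[[5,30,-11],[0,0,0.02],0],[[25,45,0],[0,0,0],0],[[30,45,0],[0,0,0],0],[[30,45,0],[0,0,0],0],[[30,42,0],[0,0,0],0],[[20,27,0],[0,0,0],0],[[7.5,10,0],[0,0,0],0],[[0,0,25],[0,0,0],0],[[0,0,25],[0,0,0],0],[[0,0,10],[0,0,0],0],[[0,0,2],[0,0,0],0],[[0,0,0],[0,0,0],0],[[0,0,0],[0,0,0],0]]'
python3 - <<'E'
from h import *
print(readout.get_state()["width"]);go(.5236,.0278,.0735,-10.3)
E
```

```text
clock: 30.6
position: [0.5232, 0.0279, 0.0823]
ee_rot: [-0.0, 0.996, -0.09, 0.001]
contact_force: [0.2, -0.0, -2.0]
width: 0.0572
gripper_force: 44.2
0.05721838723806957
shift [0.4 0.  8.8] turn z -0.0 heading -10.33 tilt z [ 1.9e-03 -2.0e-04 -1.0e+00]
```

```bash
python3 -m handwheel '[[[0,0,4],[0,0,0],0],[[0,0,2.5],[0,0,0],0],[[0,0,1.3],[0,0,0],0],[[0,0,0.5],[0,0,0],0],[[0,0,0.5],[0,0,0],0],[[0,0,0],[0,0,0],0]]'
```

```text
clock: 31.35
position: [0.5225, 0.0277, 0.0735]
ee_rot: [0.0, 0.996, -0.09, 0.0]
contact_force: [-2.2, -1.1, 6.0]
width: 0.0579
gripper_force: 45.1
```

```bash
python3 -m handwheel '[[[0,0,0],[0,0,0],-0.6],[[0,0,0],[0,0,0],-0.9],[[0,0,0],[0,0,0],-1],[[0,0,-20],[0,0,0],-1],[[0,0,-55],[0,0,0],-1],[[0,-10,-20],[0,0,0],-0.4]]'
python3 - <<'E'
from h import *
go(.6203,.2866,.17,-10.3)
E
```

```text
clock: 32.1
position: [0.5261, 0.0372, 0.1705]
ee_rot: [0.0, 0.996, -0.091, 0.003]
contact_force: [-0.0, 0.7, -0.7]
width: 0.0698
gripper_force: 0.0
shift [  47.7 -262.3    0.9] turn z -0.01 heading -10.39 tilt z [ 5.2e-03 -6.0e-04 -1.0e+00]
```

```bash
python3 -m handwheel '[[[8,-45,0],[0,0,0],-0.4],[[9,-50,0],[0,0,0],-0.4],[[9,-50,0],[0,0,0],-0.4],[[9,-50,0],[0,0,0],-0.4],[[8,-45,0],[0,0,0],-0.4],[[4,-22,0],[0,0,0],-0.4],[[0,0,0],[0,0,0],-0.4],[[0,0,0],[0,0,0],-0.4]]'
python3 - <<'E'
from h import *
go(.6203,.2866,.0817,-10.2)
E
```

```text
clock: 33.1
position: [0.6171, 0.286, 0.1672]
ee_rot: [0.001, 0.996, -0.09, -0.0]
contact_force: [0.2, 0.2, -0.1]
width: 0.0594
gripper_force: 0.0
shift [ 3.1 -1.2 85.5] turn z -0.02 heading -10.35 tilt z [-0.0011 -0.0012 -1.    ]
```

```bash
python3 -m handwheel '[[[3,-0.8,25],[0,0,0],-0.4],[[0,0,35],[0,0,0],-0.4],[[0,0,17],[0,0,0],-0.4],[[0,0,8],[0,0,0],-0.4],[[0,0,0],[0,0,0],-0.4],[[0,0,0],[0,0,0],0],[[0,0,0],[0,0,0],0.6],[[0,0,0],[0,0,0],0.6],[[0,0,0],[0,0,0],0.6],[[0,0,0],[0,0,0],0.6]]' 40
python3 - <<'E'
from h import *
go(.6097,.0748,.155,-10.2)
E
```

```text
clock: 34.35
position: [0.6214, 0.287, 0.0839]
ee_rot: [-0.0, 0.996, -0.09, 0.001]
contact_force: [-0.6, -2.2, 6.0]
width: 0.0329
gripper_force: 39.9
shift [ 26.7 210.8 -71.1] turn z -0.02 heading -10.33 tilt z [ 2.1e-03 -2.0e-04 -1.0e+00]
```

```bash
python3 -m handwheel '[[[0,0,-15],[0,0,0],0.6],[[0,5,-40],[0,0,0],0.6],[[4,30,-16],[0,0,0],0.6],[[6,45,0],[0,0,0],0.6],[[6,45,0],[0,0,0],0.6],[[6,45,0],[0,0,0],0.6],[[5,30,0],[0,0,0],0.6],[[1,11,0],[0,0,0],0.6],[[0,0,25],[0,0,0],0.6],[[0,0,25],[0,0,0],0.6],[[0,0,10],[0,0,0],0.6],[[0,0,2],[0,0,0],0.6],[[0,0,0],[0,0,0],0.6],[[0,0,0],[0,0,0],0.6]]'
python3 - <<'E'
from h import *
print(readout.get_state()["width"]);go(.6108,.0747,.0839,-10.2)
E
```

```text
clock: 36.1
position: [0.6111, 0.0748, 0.0926]
ee_rot: [-0.0, 0.996, -0.09, 0.001]
contact_force: [-1.2, 0.0, -4.0]
width: 0.0332
gripper_force: 40.8
0.03320304541698801
shift [-0.3  0.1  8.7] turn z -0.02 heading -10.33 tilt z [ 0.002  0.    -1.   ]
```

```bash
python3 -m handwheel '[[[0,0,4],[0,0,0],0.6],[[0,0,2.5],[0,0,0],0.6],[[0,0,1.3],[0,0,0],0.6],[[0,0,0.5],[0,0,0],0.6],[[0,0,0.5],[0,0,0],0.6],[[0,0,0],[0,0,0],0.6]]'
```

```text
clock: 36.85
position: [0.6104, 0.0744, 0.0839]
ee_rot: [0.0, 0.996, -0.09, 0.0]
contact_force: [-2.4, -0.9, 4.9]
width: 0.0329
gripper_force: 41.8
```

Now I'll release and go back for the speaker.

```bash
python3 -m handwheel '[[[0,0,0],[0,0,0],-0.1],[[0,0,0],[0,0,0],-0.4],[[0,0,0],[0,0,0],-0.4],[[0,0,-15],[0,0,0],-0.4],[[0,0,-50],[0,0,0],-0.6],[[0,-10,-20],[0,0,0],-1],[[-20,-40,0],[0,0,0],-1],[[-30,-40,0],[0,0,0],-1],[[-30,-40,0],[0,0,0],-1],[[-28,-40,0],[0,0,0],-1],[[-15,-25,0],[0,0,0],-1],[[0,0,0],[0,0,0],-1],[[0,0,0],[0,0,0],-1]]'
python3 - <<'E'
from h import *
go(.52,.2953,.0668,-10.2)
E
```

```text
clock: 38.48
position: [0.5249, 0.288, 0.1684]
ee_rot: [0.0, 0.996, -0.09, 0.001]
contact_force: [-0.3, 0.5, -0.5]
width: 0.0857
gripper_force: 0.0
shift [ -6.2  -6.3 101.6] turn z -0.02 heading -10.33 tilt z [ 1.3e-03 -5.0e-04 -1.0e+00]
```

```bash
python3 -m handwheel '[[[-6,-6.2,30],[0,0,0],-1],[[0,0,40],[0,0,0],-1],[[0,0,21],[0,0,0],-1],[[0,0,10],[0,0,0],-1],[[0,0,0],[0,0,0],-1],[[0,0,0],[0,0,0],-0.6],[[0,0,0],[0,0,0],0],[[0,0,0],[0,0,0],0],[[0,0,0],[0,0,0],0],[[0,0,0],[0,0,0],0]]' 50
python3 - <<'E'
from h import *
go(.5873,-.0497,.175,-10.3)
E
```

```text
clock: 39.72
position: [0.5206, 0.2956, 0.0682]
ee_rot: [-0.0, 0.996, -0.09, 0.001]
contact_force: [0.7, -2.4, 5.4]
width: 0.0591
gripper_force: 55.6
shift [ 127.8  327.7 -106.7] turn z -0.0 heading -10.33 tilt z [ 2.8e-03  1.0e-04 -1.0e+00]
```

```bash
python3 -m handwheel '[[[0,0,-15],[0,0,0],0],[[0,0,-45],[0,0,0],0],[[0,0,-50],[0,0,0],0],[[5,15,-35],[0,0,0],0],[[16,42,0],[0,0,0],0],[[19,50,0],[0,0,0],0],[[19,50,0],[0,0,0],0],[[20,50,0],[0,0,0],0],[[20,50,0],[0,0,0],0],[[18,42,0],[0,0,0],0],[[11,28,0],[0,0,0],0],[[0,0,0],[0,0,0],0],[[0,0,0],[0,0,0],0]]'
python3 - <<'E'
from h import *
print(readout.get_state()["width"]);go(.5879,-.0497,.0682,-10.3)
E
```

```text
clock: 41.35
position: [0.5861, -0.0482, 0.2115]
ee_rot: [-0.001, 0.996, -0.09, -0.001]
contact_force: [0.0, 0.6, -4.0]
width: 0.0592
gripper_force: 56.0
0.059190107866978196
shift [  2.2   1.3 143.3] turn z -0.01 heading -10.35 tilt z [-0.0014  0.0013 -1.    ]
```

```bash
python3 -m handwheel '[[[2,1,30],[0,0,0],0],[[0,0,45],[0,0,0],0],[[0,0,35],[0,0,0],0],[[0,0,18],[0,0,0],0],[[0,0,5],[0,0,0],0],[[0,0,0],[0,0,0],0],[[0,0,0],[0,0,0],0]]'
python3 - <<'E'
from h import *
go(.5879,-.0497,.0682,-10.3)
E
```

```text
clock: 42.22
position: [0.5895, -0.0501, 0.08]
ee_rot: [0.0, 0.996, -0.09, 0.001]
contact_force: [-0.3, -0.8, -4.0]
width: 0.0591
gripper_force: 56.0
shift [-1.7 -0.2 11.8] turn z -0.0 heading -10.31 tilt z [ 2.4e-03 -5.0e-04 -1.0e+00]
```

```bash
python3 -m handwheel '[[[-1,0,5],[0,0,0],0],[[0,0,4],[0,0,0],0],[[0,0,1.8],[0,0,0],0],[[0,0,0.6],[0,0,0],0],[[0,0,0.5],[0,0,0],0],[[0,0,0],[0,0,0],0],[[0,0,0],[0,0,0],0]]'
```

```text
clock: 43.1
position: [0.5873, -0.0502, 0.0683]
ee_rot: [0.0, 0.996, -0.09, 0.0]
contact_force: [-3.5, 0.0, 6.0]
width: 0.0594
gripper_force: 57.5
```

```bash
python3 -m handwheel '[[[0,0,0],[0,0,0],-0.6],[[0,0,0],[0,0,0],-1],[[0,0,0],[0,0,0],-1],[[0,0,-20],[0,0,0],-1],[[0,0,-50],[0,0,0],-1],[[0,0,-55],[0,0,0],-1],[[0,-20,-50],[0,0,0],-1],[[0,-25,-40],[0,0,0],-1],[[0,-25,-16],[0,0,0.1],-1],[[0,0,0],[0,0,0],-1],[[0,0,0],[0,0,0],-1],[[0,0,0],[0,0,0],-1]]'
python3 - <<'E'
from h import *
st=readout.get_state();im=vision.get_image("wrist");go(.5994,.0189,.2995)
import pickle;pickle.dump(cam("wrist",st),open("w8.pkl","wb"))
a=cv2.resize(im[90:275,180:395],None,fx=3.2,fy=3.2,interpolation=cv2.INTER_CUBIC)
cv2.imwrite("pics/c8.png",np.uint8(255*(a/255.)**.55))
E
```

```text
clock: 44.6
position: [0.5995, 0.0179, 0.2965]
ee_rot: [0.0, 0.995, -0.096, -0.001]
contact_force: [0.3, -0.3, -0.6]
width: 0.0851
gripper_force: 0.0
shift [-0.4 -1.  -2.9] turn z 0 heading -11.0 tilt z [-2.3e-03 -3.0e-04 -1.0e+00]
```

View pics/c8.png

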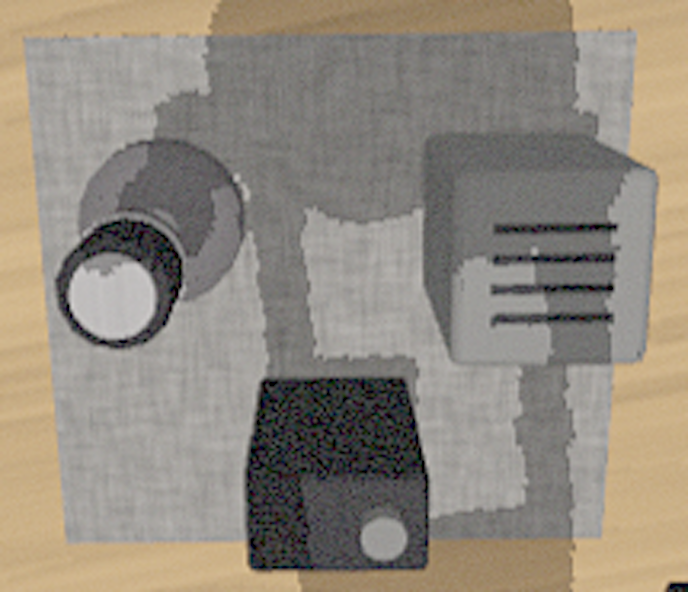

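All three stand upright and look square: mic top at (112,296), speaker top corners at (455,170)–(648,362), radio knob at (383,539). I'll compare them with the start by the same measure, relative to the mat.

Run:
```python
from h import *
import pickle
D={"w1":dict(mat=[(35,31),(640,38),(597,541),(62,535)],spk=[(452,177),(655,177),(642,367),(450,367)],slots=[(492,233),(614,233),(609,322),(490,322)],mic=[(115,286)],foot=[(163,214)],knob=[(381,537)],radio=[(418,570),(244,558)]),
"w8":dict(mat=[(25,38),(636,31),(603,538),(66,542)],spk=[(455,170),(657,170),(646,362),(453,362)],slots=[(494,229),(616,228),(613,319),(491,321)],mic=[(112,296)],foot=[(162,220)],knob=[(383,539)],radio=[(428,570),(249,568)])}
Z=dict(mat=.003,spk=.103,slots=.103,mic=.123,foot=.025,knob=.114,radio=.105)
for k,S in D.items():
    c=pickle.load(open(k+".pkl","rb"))
    for n,p in S.items():
        q=ray(c,np.array(p)/3.2+[180,90],Z[n]);print(k,n,(q.mean(0)*1000).round(1),rect(q)[2] if len(p)>2 else (np.degrees(np.arctan2(*(q[0]-q[1])[::-1]))+90).round(1) if len(p)==2 else "")
```

```text
w1 mat [562.4  18.7] -10.3
w1 spk [586.2 -48.8] -9.5
w1 slots [585.1 -49.1] -9.5
w1 mic [608.4  74.9] 
w1 foot [610.8  73.1] 
w1 knob [515.1  13.2] 
w1 radio [504.   30.5] -13.9
w8 mat [562.2  18.8] -10.5
w8 spk [586.7 -50.1] -11.0
w8 slots [584.7 -50.1] -10.0
w8 mic [607.6  74.4] 
w8 foot [610.2  72.1] 
w8 knob [515.3  13.6] 
w8 radio [503.3  29.6] -11.7
```

```bash
python3 -c "
from rig import manip
print(manip.sign_off())"
```

```text
the job is handed in; nothing more can be done
None
```

The job is handed in at about 45 s on the robot clock: the meter measured within about 1 mm of the pad's middle and square on it. The radio, microphone and speaker are upright, within about 1.5 mm of their starting spots and within about 1.5° of square to the grey mat.

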